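# Change the bench extraction over from soldering to sanding

## Task

I have finished soldering and am about to shape a nut on the sanding box: close the damper on the soldering nozzle's duct fully (green knob), and set the damper on the sanding box's duct half open, pointing at the yellow mark on its dial (blue knob). Then flip the red isolator lever under the hood of the switch box up to ON, so that it snaps home, and leave everything else on the bench undisturbed.

Things in the scene. Friction and masses are not known exactly. Their poses are not given: they have to be found in the camera images.
- nozzle_branch: 80 mm steel duct with the soldering nozzle, fixed on the bench; runs along its x axis, top 95 mm high. Towards -x it ends in a flat dark fishtail nozzle (150 mm wide, 53 mm high, to 240 mm from the origin). Origin on the bench, under the damper's pivot. At the pivot sits a black dial plate, 100 mm across, top 107 mm high, with white marks at closed and open and a wide yellow mark at half
- nozzle_spindle (a point): Point on the vertical pivot axis of the nozzle's damper, at the top of its dial, 107 mm over the bench. Its frame is that of the duct (x along the duct away from the nozzle, z up) and does not turn with the lever
- nozzle_knob (a point): Upright round GREEN knob, 24 mm across, from 119 to 160 mm over the bench, on the end of the nozzle damper's flat lever (18 mm wide, top 119 mm over the bench). The knob's axis is 85 mm from the pivot axis. This point lies on the knob's axis 143 mm over the bench and moves with the lever. The knob does not spin on its lever
- nozzle_damper (a joint): Angle of the nozzle damper's lever, rad, counter-clockwise from above: 0 = closed, lever across the duct along +y of nozzle_spindle; 0.785 = half, on the yellow mark; 1.571 = open, in line with the duct along -x of nozzle_spindle. Hard stops at 0 and 1.571. It has friction (about 2.5 N at the knob) and stays where it is left. Starts more than half open
- box_branch: The same duct with the sanding box, fixed: towards -x it ends in a plywood box with a slotted steel top, 200 x 200 mm, 88 mm high, from 100 to 300 mm from the origin. Origin on the bench under the damper's pivot; dial and marks as on the nozzle's duct
- box_spindle (a point): Point on the vertical pivot axis of the sanding box's damper, at the top of its dial, 107 mm over the bench; frame fixed to the duct, x along it away from the box, z up
- box_knob (a point): Upright round BLUE knob on the lever of the sanding box's damper: lever and knob built and measured as the green one, 85 mm from the pivot axis. This point lies on the knob's axis, 143 mm over the bench (17 mm below its top), and moves with the lever
- box_damper (a joint): Angle of the sanding box damper's lever, rad, counted as for nozzle_damper: 0 = closed along +y of box_spindle, 0.785 = half open on the yellow mark, 1.571 = open along -x of box_spindle; same friction and stops. Starts closed or nearly so
- console: Grey switch box, fixed, 140 mm wide (y). Front skirt 56 mm high at x = 20 mm; above it the face slopes up and back at 60 deg from level, through (x 60, z 125 mm), to x = 100, z = 194 mm. A flat hood over it, z 194 to 198 mm, reaches forward to x = 50 mm, so the lever is reached from the front (-x) with the tool tilted. Back at x = 160 mm. Origin on the bench, x away from the front
- isolator (a joint): Swing of the fan's isolator, a RED toggle lever on the box's sloping face, rad: 0 = OFF, lever about level (0.02 rad above level), pointing to -x of console (starts here); 1.0 = ON, swung up by 57 deg in the x-z plane of console. Hard stops at both ends. An over-centre spring holds it at either end (about 5 N at the tip) and snaps it home by itself past half-way (0.5)
- isolator_pivot (a point): Point on the lever's pivot axis (along y of console), 17 mm behind the sloping face; frame fixed, same axes as console. 116 mm over the bench, 75 mm to +x of the box's origin
- isolator_tip (a point): Middle of the free end of the red lever, 50 mm from the pivot; z of its frame points along the lever outwards, and turns with it. The red grip is 24 mm wide (y), 12 mm thick and 26 mm long; OFF, it stands out level from the face with free room under it
- glue: Bystander: white glue bottle with a yellow cap, 42 mm across, 110 mm tall, standing; origin under its middle. Loose, not to be disturbed
- tin: Bystander: dark screw jar with a brass lid, 60 mm across, 50 mm tall; origin under its middle. Loose, not to be disturbed
- sander: Bystander: wood and cork sanding block, 90 x 44 x 28 mm; origin under its middle. Loose, not to be disturbed
- hammer: Bystander: small fretting hammer, 220 mm long, lying flat. Loose, not to be disturbed

How it is judged (in metres and radians):
On the way, in this order (a step that is already met when the one before it is completed fails the run):
1. both dampers are set (nozzle closed, sanding box half open) while the isolator is still off (value of joint nozzle_damper below 0.1 rad and value of joint box_damper between 0.66 and 0.91 rad and value of joint isolator below 0.15 rad), for 0.2 s.
2. the isolator is flipped on (value of joint isolator above 0.9 rad), for 0.2 s.
At the end, for the whole second after the job is handed in: The nozzle's damper is closed to within 0.10 rad (6 degrees) of its stop, the sanding box's damper stands within 0.125 rad (7 degrees) of half open (0.785 rad), and the isolator rests in its ON detent (within 0.10 rad of 1.0) (value of joint nozzle_damper below 0.1 rad and value of joint box_damper between 0.66 and 0.91 rad and value of joint isolator above 0.9 rad); the robot touches nothing.
It fails at once if the glue bottle, jar, sanding block or hammer is moved more than 25 mm (distance of any of glue, tin, sander, hammer from where it was at the start of the episode above 0.025 m).
It fails at once if the glue bottle is knocked over (angle between glue's own z axis and vertical above 0.6 rad).
It also fails if it takes over 72 s, if anything falls off the work surface, if the arm or the gripper's body presses on something with over 40 N, if the wrist force passes 120 N, or if a joint passes its speed limit or range.

## Robot

A 6-joint arm with a two-finger parallel gripper is mounted at the origin on the work surface. World frame = base frame: x ahead of the robot, y to its left, z up, the work surface at z = 0. Lengths are in mm, angles in rad, forces in N, time in s.
With the tool pointing down it reaches from about 300 to 775 mm from the base axis. Payload 14.6 kg.
Tool frame: the origin (TCP) lies midway between the tips of the shut fingers; the grasp point (between the pads) lies 19 mm behind it (manip.hold_point_z is the distance from the TCP to the grasp point, in mm); z points along the fingers, y is the direction in which the jaws open and shut (so a half turn about z gives the same grasp; the last joint's range is limited). The gripper opens to 94 mm and grips with 3 to 60 N. Pads are 16 mm wide; open, the fingers measure 119 mm over their backs; the gripper's body (75 mm by 177 mm) begins 78 mm behind the grasp point.
Start: joints at [1.157, 0.3, 1.521, -0, 1.321, -0.067], TCP at [186.936, 517.247, 205.446] pointing down, gripper open.
Joint ranges: [-3.03, 3.03], [-0.79, 2.21], [0.23, 2.52], [-1.04, 4.18], [0, 3.07], [-2.55, 2.55]. Speed limits (rad/s): [2.22, 2.22, 2.57, 3.14, 3.14, 3.14].

## Interface

Orientations are given as [roll, pitch, yaw] about the fixed x, y, z axes, in that order (R = Rz(yaw) Ry(pitch) Rx(roll)).
In Python, from cell import manip gives the robot as it stands.
- The arm moves only by the shell command python3 -m crank 'ROWS' [OPENING] [FORCE]. ROWS is JSON, a list of rows, each an object with "offset": the shift along the world's x, y, z in m, a list of three; "spin": the turn about the world's z in degrees. In form: [{"offset": [dx, dy, dz], "spin": spin}, ...]. A call has exactly 8 rows; each row is the pose to reach, as a shift and turn from the pose measured when the call began; what a row does not reach only later rows make up. A row lasts 1/12 s, in which the tool goes at most 41.7 mm and 7.16 degrees, less where a joint would pass 70% of its speed; a pose out of reach is approached as far as the arm can. A call with a gripper value outside its range is refused whole. OPENING is the opening, from 0 (shut) to 1 (fully open), set as the call begins (- or left out, the last holds). The fingers move at their own pace and stop on an object; FORCE is the grip in N (left out, the last holds). Time passes only in rows, so rows that repeat a pose let the fingers close, or fill a call up. It gives the time, the measured TCP pose, the force and the opening at its end, in the units of the state.
- manip.read_state(): the state, without advancing time (a new reading comes with each control period).
- manip.camera(name): name is "scene" or "top" or "wrist"; returns a dict with "pixels" (420x560x3 uint8, red, green, blue), "fx", "fy", "cx", "cy" (pixels), "k1" (the pictures are not rectified: a ray, as slopes to the right and down, at radius r is drawn at 1 + k1 r^2 times it, then the intrinsics apply), "extrinsics" (4x4, takes a point from world to camera coordinates); the wrist camera has in their place "hand_eye" (4x4, takes a point from camera to tool coordinates, whose origin is the TCP and whose axes are the flange's). Camera axes: x right, y down, z forward; pixel columns grow to the right and rows downward; lengths in mm; the calibration is good to about 2 mm. A picture is of the moment at which its call begins: read the wrist's pose just before it. There is no depth.
- manip.sign_off(): hands the job in, once; it reports no verdict.
Trained networks look in a picture, given as the dict that the camera call returned (one of the last four; its "shot" number tells which), for a name from the list of things; names that differ only in an ending like _2 or _b are one class to them, and where a whole thing is asked for, a point or a joint stands for the part that bears it (a point fixed in the world has none). Each returns a list of dicts, best first, with "conf" (0 to 1); they miss things now and then, are a little off and sometimes report something else, mostly with a low value. They report only what shows in the picture. A call takes as long as a camera call.
- manip.search_frame(picture, name): "location" ([x, y, z] in mm, in world coordinates, good to about 4 mm: the middle of the surface that is visible of it).
- manip.masks_of(picture, name): "mask" (420x560 bool, what is visible of it).
The state is a dict: "clock": time; "joints": joint angles; "qd": joint speeds; "effort": joint torques, N m; "eef_pos": TCP position; "eef_rot": TCP orientation; "wrist_force": force on the tool from outside, world axes, zero at the start; "moment": the same for the moment, N m; "finger_gap": finger opening in mm.
Only numpy, scipy, OpenCV 4.12 (cv2) and the standard library are available. Lean on these libraries where they do the work, as an engineer would, in place of code of your own. Each camera call takes 0.05 s, during which the arm holds its last target. There are 200 camera calls.

## Working session

There is one attempt and no reset: what is moved stays moved. The work goes in short steps, Python scripts to look and compute and a shell command to move; the robot and the scene stay as the last step left them, time stands still between calls to the robot, and variables do not carry over. Pictures are saved under pics/ and viewed, about 8 in all and at most 12, crops included, and the job is handed in when it is done.

```bash
mkdir -p pics; ls; cat > h.py <<'E'
import numpy as np, cv2
from cell import manip
def snap(n,f=None):
    p=manip.camera(n)
    if f: cv2.imwrite('pics/'+f,cv2.cvtColor(p['pixels'],cv2.COLOR_RGB2BGR))
    return p
def proj(p,P):
    E=np.array(p['extrinsics']); c=E[:3,:3]@np.array(P,float)+E[:3,3]
    s=c[:2]/c[2]; s=s*(1+p['k1']*(s@s)); return np.array([p['fx']*s[0]+p['cx'],p['fy']*s[1]+p['cy']])
def onplane(p,uv,z):
    s=np.array([(uv[0]-p['cx'])/p['fx'],(uv[1]-p['cy'])/p['fy']]); d=s.copy()
    for _ in range(20): s=d/(1+p['k1']*(s@s))
    E=np.array(p['extrinsics']); R=E[:3,:3]; o=-R.T@E[:3,3]; r=R.T@np.array([s[0],s[1],1])
    return o+r*(z-o[2])/r[2]
E
python3 - <<'E'
from h import *
for n in ('scene','top'):
    p=snap(n,n+'1.png')
    for o in ['nozzle_branch','nozzle_knob','box_branch','box_knob','console','isolator_tip','glue','tin','sander','hammer']:
        r=manip.search_frame(p,o)
        print(n,o,[(np.round(x['location']).tolist(),round(x['conf'],2)) for x in r[:2]])
print(manip.read_state())
E
```

```text
pics
scene nozzle_branch [([846.0, 305.0, 80.0], 0.71)]
scene nozzle_knob [([483.0, 290.0, 122.0], 0.6)]
scene box_branch [([744.0, -306.0, 83.0], 0.75)]
scene box_knob [([543.0, -239.0, 122.0], 0.88), ([845.0, 305.0, 80.0], 0.36)]
scene console [([800.0, 28.0, 148.0], 0.71), ([645.0, 148.0, 30.0], 0.64)]
scene isolator_tip []
scene glue [([827.0, 140.0, 74.0], 0.84)]
scene tin [([762.0, -141.0, 49.0], 0.58), ([803.0, 27.0, 153.0], 0.18)]
scene sander [([644.0, 151.0, 27.0], 0.67), ([479.0, 291.0, 120.0], 0.65)]
scene hammer [([661.0, -475.0, 20.0], 0.58)]
top nozzle_branch [([634.0, 299.0, 86.0], 0.95)]
top nozzle_knob [([487.0, 290.0, 118.0], 0.55)]
top box_branch [([505.0, -301.0, 81.0], 0.77)]
top box_knob [([535.0, -254.0, 125.0], 0.79)]
top console [([743.0, 21.0, 200.0], 0.97), ([543.0, -255.0, 125.0], 0.54)]
top isolator_tip []
top glue [([806.0, 142.0, 72.0], 0.48)]
top tin [([746.0, -144.0, 50.0], 0.8)]
top sander [([644.0, 143.0, 28.0], 0.62)]
top hammer [([626.0, -470.0, 25.0], 0.69), ([486.0, 289.0, 123.0], 0.62)]
{'clock': 1.1, 'joints': array([ 1.15736873e+00,  2.99944392e-01,  1.52100820e+00, -8.71874088e-06,
        1.32066352e+00, -6.66080528e-02]), 'qd': array([ 2.59936001e-04, -6.74443735e-04, -2.08658065e-03, -2.87833290e-04,
       -2.03830678e-03, -8.62169112e-06]), 'effort': array([-2.76172992e-03, -5.31664002e+01, -3.52913618e+01,  7.07486551e-02,
        2.11822375e-02, -1.80043440e-05]), 'eef_pos': array([186.95701649, 517.24502444, 205.41774671]), 'eef_rot': array([-3.14156868e+00,  6.86705815e-06,  2.79477527e+00]), 'wrist_force': array([ 0.08231503,  0.08752268, -0.48232924]), 'moment': array([-0.07721698, -0.01890143, -0.01810869]), 'finger_gap': 94.01862470637813}
```

View pics/top1.png

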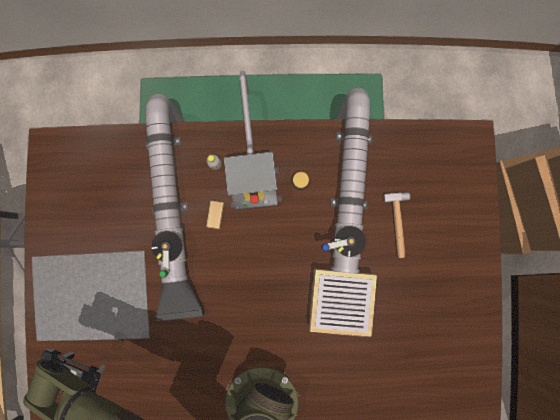

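View pics/scene1.png

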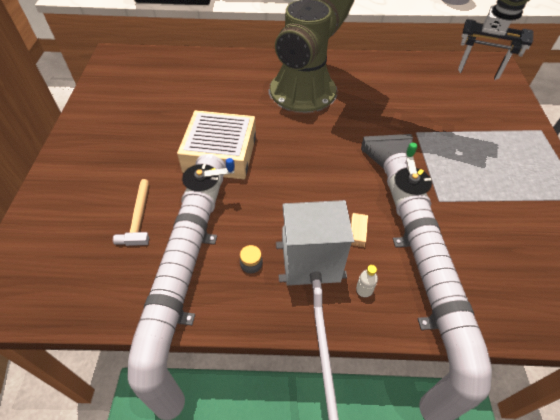

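The top view shows the green knob at about (163,273), the blue one at (326,247), their dials at (168,245) and (350,241), and the console hood at (250,174) with red at its front edge (254,198). The scene view agrees, and no bystander stands near the knobs. Next I'll measure these more closely.

```bash
python3 - <<'E'
from h import *
p=snap('top'); im=p['pixels'].astype(int); hsv=cv2.cvtColor(p['pixels'],cv2.COLOR_RGB2HSV)
def cen(m,name,z,box):
    k=np.zeros(m.shape,bool);k[box[1]:box[3],box[0]:box[2]]=1;v,u=np.nonzero(m&k)
    if len(u): print(name,len(u),u.mean().round(1),v.mean().round(1),onplane(p,(u.mean(),v.mean()),z).round(0))
H,S,V=[hsv[...,i].astype(int) for i in range(3)]
cen((abs(H-65)<20)&(S>110),'green',145,(140,225,200,290))
cen((abs(H-112)<12)&(S>120),'blue',145,(310,230,350,260))
cen(((H<6)|(H>174))&(S>150),'red',120,(225,180,285,215))
for b,n in (((148,225,190,265),'dialN'),((330,222,372,262),'dialB')):
    m=(V<60)
    k=np.zeros(m.shape,bool);k[b[1]:b[3],b[0]:b[2]]=1
    v,u=np.nonzero(m&k); (c,r)=cv2.minEnclosingCircle(np.stack([u,v],1).astype(np.float32)); print(n,c,r,onplane(p,c,107).round(0))
for o,z in (('console',198),):
    r=manip.masks_of(p,o)[0]; m=r['mask'].astype(np.uint8)
    b=cv2.minAreaRect(cv2.findContours(m,0,2)[0][0]); 
    print(o,np.round(b[1]),[onplane(p,c,z)[:2].round().tolist() for c in cv2.boxPoints(b)],cv2.boxPoints(b).round(1).tolist())
img=cv2.cvtColor(p['pixels'],cv2.COLOR_RGB2BGR)
f=lambda x,y,w,h,s:cv2.resize(img[y:y+h,x:x+w],None,fx=s,fy=s,interpolation=cv2.INTER_CUBIC)
a=np.hstack([f(140,215,66,90,4),f(216,140,66,90,4),f(310,195,66,90,4)])
cv2.imwrite('pics/crop1.png',a)
E
```

```text
green 35 162.7 273.4 [448. 293. 145.]
blue 37 325.0 247.0 [ 524. -211.  145.]
red 55 253.9 198.4 [680.   8. 120.]
dialN (171.10975646972656, 250.43902587890625) 20.890283584594727 [518. 275. 107.]
dialB (345.9360656738281, 242.2114715576172) 18.198902130126953 [ 538. -281.  107.]
console [138.  55.] [[1061.0, 128.0], [1078.0, -42.0], [652.0, -85.0], [636.0, 78.0]] [[213.1999969482422, 74.30000305175781], [267.70001220703125, 67.9000015258789], [283.79998779296875, 204.39999389648438], [229.1999969482422, 210.89999389648438]]
```

View pics/crop1.png

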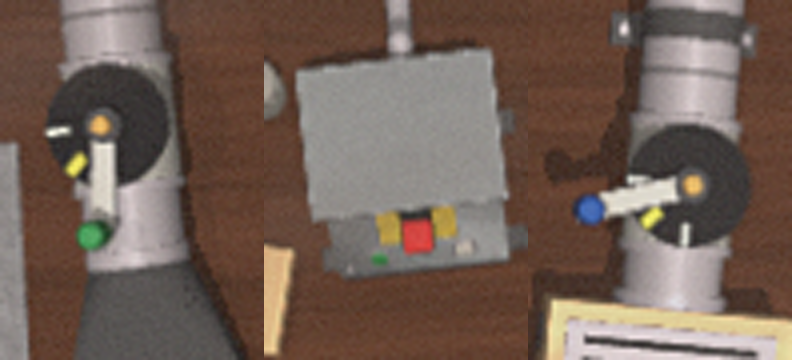

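```bash
python3 - <<'E'
from h import *
p=snap('top')
def P(n,uv,z): q=onplane(p,uv,z)[:2]; print(n,q.round(1)); return q
dn=P('dialN',(166.8,246.8),107); cn=P('closedN',(154.5,248),107); yn=P('yelN',(159,256.25),107); kn=P('knobN',(162.7,273.4),150)
db=P('dialB',(350.75,241.25),107); cb=P('closedB',(336.75,240),107); yb=P('yelB',(341,249.25),107); ob=P('openB',(349.25,253.25),107); kb=P('knobB',(325.1,247.1),150)
for n,d,L in (('N',dn,(cn,yn,kn)),('B',db,(cb,yb,ob,kb))):
    print(n,[(np.degrees(np.arctan2(*(q-d)[::-1])).round(1),np.linalg.norm(q-d).round(1)) for q in L])
c=[P('hood',u,198) for u in ((224.25,158),(272.75,152.25),(277,188.75),(228.25,195))]
print('lens',[np.linalg.norm(c[i]-c[i-1]).round(0) for i in range(4)], 'yaw',[np.degrees(np.arctan2(*(a-b)[::-1])).round(1) for a,b in ((c[0],c[3]),(c[1],c[2]))],[np.degrees(np.arctan2(-(a-b)[0],(a-b)[1])).round(1) for a,b in ((c[0],c[1]),(c[3],c[2]))])
P('red',(253.9,198.4),120)
E
```

```text
dialN [530.  289.2]
closedN [526.5 329.4]
yelN [500.1 314.7]
knobN [448.1 291.6]
dialB [ 540.3 -296.8]
closedB [ 545.  -252.2]
yelB [ 515.5 -265.2]
openB [ 502.4 -291.2]
knobB [ 523.5 -210.6]
N [(np.float64(95.1), np.float64(40.4)), (np.float64(139.6), np.float64(39.3)), (np.float64(178.3), np.float64(82.0))]
B [(np.float64(84.0), np.float64(44.8)), (np.float64(128.1), np.float64(40.2)), (np.float64(171.6), np.float64(38.3)), (np.float64(101.0), np.float64(87.9))]
hood [795.6  92.3]
hood [810.8 -54.2]
hood [699.8 -65.6]
hood [683.1  80.4]
lens [np.float64(113.0), np.float64(147.0), np.float64(112.0), np.float64(147.0)] yaw [np.float64(6.0), np.float64(5.9)] [np.float64(5.9), np.float64(6.5)]
red [679.7   8.2]
```

```bash
python3 -m crank '[{"offset":[0.03,-0.026,0.01],"spin":3},{"offset":[0.06,-0.052,0.02],"spin":6},{"offset":[0.09,-0.078,0.025],"spin":9},{"offset":[0.12,-0.104,0.025],"spin":12},{"offset":[0.15,-0.13,0.025],"spin":15},{"offset":[0.18,-0.156,0.025],"spin":18},{"offset":[0.21,-0.182,0.025],"spin":18},{"offset":[0.23,-0.2,0.025],"spin":18}]' 0.6 10
python3 - <<'E'
from h import *
s=manip.read_state(); p=snap('wrist','w1.png')
print(s['eef_pos'],s['eef_rot'],s['joints']); print(np.round(p['hand_eye'],2).tolist(),p['fx'],p['cx'],p['cy'])
E
```

```text
clock: 1.92
eef_pos: [419.0, 315.0, 230.6]
eef_rot: [-3.142, 0.0, 3.108]
wrist_force: [-0.4, 0.6, 0.5]
finger_gap: 56.6
[418.95601247 314.95921783 230.56576406] [-3.14154195e+00  4.82656424e-04  3.10793259e+00] [ 5.74912848e-01  2.22859037e-01  1.55891925e+00 -3.24758514e-04
  1.35944737e+00 -9.62155338e-01]
[[-0.0, -0.97, -0.26, 76.67], [1.0, 0.0, -0.0, 0.49], [0.0, -0.26, 0.97, -179.12], [0.0, 0.0, 0.0, 1.0]] 331.2961705629429 279.5312575777939 207.46076515008573
```

View pics/w1.png

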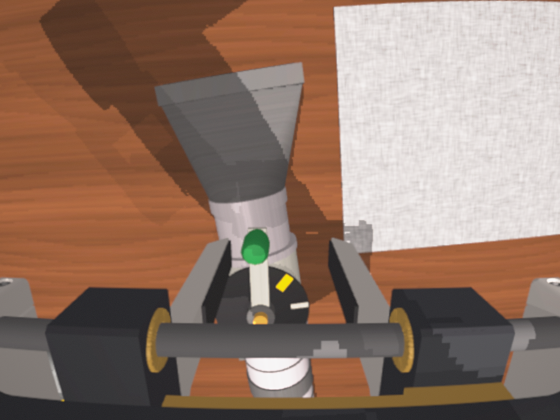

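The wrist view shows the green knob at about (256,246) between the fingers, the dial's yellow mark at (284,283), its closed mark at (300,305), and the pivot bolt at (260,320).

```bash
cat >> h.py <<'E'
from scipy.spatial.transform import Rotation as Ro
def wrist(f=None):
    s=manip.read_state(); p=snap('wrist',f)
    T=np.eye(4);T[:3,:3]=Ro.from_euler('xyz',s['eef_rot']).as_matrix();T[:3,3]=s['eef_pos']
    p['extrinsics']=np.linalg.inv(T@np.array(p['hand_eye'])); return p
def col(p,h,z):
    hsv=cv2.cvtColor(p['pixels'],cv2.COLOR_RGB2HSV).astype(int)
    m=((abs(hsv[...,0]-h)<15)&(hsv[...,1]>120)&(hsv[...,2]>40)).astype(np.uint8)
    n,l,st,c=cv2.connectedComponentsWithStats(m); i=1+st[1:,4].argmax(); print('col',st[i],c[i].round(),onplane(p,c[i],z).round(1))
E
python3 - <<'E'
from h import *
p=wrist(); col(p,65,140)
for n,uv,z in (('bolt',(260,320),122),('yel',(284.5,283),107),('cl',(300,305),107),('knobtop',(257,237),160)): print(n,onplane(p,uv,z).round(1))
E
```

```text
col [244 228  27  34 713] [257. 245.] [450.4 293.  140. ]
bolt [538.5 289.4 122. ]
yel [505.9 315.2 107. ]
cl [532.  330.4 107. ]
knobtop [435.9 294.7 160. ]
```

```bash
python3 -m crank '[{"offset":[0.03,-0.0225,0],"spin":0},{"offset":[0.03,-0.0225,-0.02],"spin":0},{"offset":[0.03,-0.0225,-0.04],"spin":0},{"offset":[0.03,-0.0225,-0.06],"spin":0},{"offset":[0.03,-0.0225,-0.08],"spin":0},{"offset":[0.03,-0.0225,-0.095],"spin":0},{"offset":[0.03,-0.0225,-0.105],"spin":0},{"offset":[0.03,-0.0225,-0.105],"spin":0}]' 0.6 10
python3 -m crank '[{"offset":[0,0,0],"spin":0},{"offset":[0,0,0],"spin":0},{"offset":[0,0,0],"spin":0},{"offset":[0,0,0],"spin":0},{"offset":[0,0,0],"spin":0},{"offset":[0,0,0],"spin":0},{"offset":[0,0,0],"spin":0},{"offset":[0,0,0],"spin":0}]' 0 10
```

```text
clock: 2.68
eef_pos: [448.2, 292.4, 123.5]
eef_rot: [-3.14, -0.002, 3.105]
wrist_force: [0.0, 0.7, 0.3]
finger_gap: 56.1
clock: 3.35
eef_pos: [448.3, 292.5, 124.0]
eef_rot: [-3.14, -0.002, 3.105]
wrist_force: [-1.1, 0.7, 4.9]
finger_gap: 23.7
```

```bash
python3 -m crank '[{"offset":[0.0005,0.0074,0],"spin":-5},{"offset":[0.0017,0.0147,0],"spin":-10},{"offset":[0.0035,0.0219,0],"spin":-15},{"offset":[0.0059,0.0289,0],"spin":-20},{"offset":[0.009,0.0357,0],"spin":-25},{"offset":[0.0126,0.0422,0],"spin":-30},{"offset":[0.0167,0.0483,0],"spin":-35},{"offset":[0.0214,0.0541,0],"spin":-40}]' 0 10
```

```text
clock: 4.02
eef_pos: [468.8, 347.4, 124.0]
eef_rot: [-3.139, -0.004, 2.403]
wrist_force: [-7.8, 2.6, 5.2]
finger_gap: 23.9
```

```bash
python3 -m crank '[{"offset":[0.006,0.005,0],"spin":-5},{"offset":[0.0115,0.010,0],"spin":-10},{"offset":[0.0172,0.0146,0],"spin":-15},{"offset":[0.0233,0.0186,0],"spin":-20},{"offset":[0.03,0.0218,0],"spin":-25},{"offset":[0.0369,0.0244,0],"spin":-30},{"offset":[0.0441,0.0264,0],"spin":-35},{"offset":[0.0514,0.0278,0],"spin":-40}]' 0 10
```

```text
clock: 4.68
eef_pos: [519.8, 376.7, 124.1]
eef_rot: [-3.138, -0.006, 1.702]
wrist_force: [-5.0, 8.7, 1.7]
finger_gap: 23.6
```

```bash
python3 -m crank '[{"offset":[0.003,-0.001,0],"spin":-2},{"offset":[0.006,-0.002,0],"spin":-3},{"offset":[0.008,-0.002,0],"spin":-3},{"offset":[0.010,-0.002,0],"spin":-3},{"offset":[0.010,-0.002,0],"spin":-3},{"offset":[0.010,-0.002,0],"spin":-3},{"offset":[0.010,-0.002,0],"spin":-3},{"offset":[0.010,-0.002,0],"spin":-3}]' 0 10
```

```text
clock: 5.35
eef_pos: [526.7, 376.6, 123.9]
eef_rot: [-3.133, -0.008, 1.651]
wrist_force: [-21.6, 8.9, 6.1]
finger_gap: 26.2
```

```bash
python3 -m crank '[{"offset":[-0.001,-0.002,0],"spin":0},{"offset":[-0.001,-0.002,0],"spin":0},{"offset":[-0.001,-0.002,0],"spin":0},{"offset":[-0.001,-0.002,0.02],"spin":0},{"offset":[-0.001,-0.002,0.05],"spin":0},{"offset":[-0.001,-0.002,0.08],"spin":0},{"offset":[-0.001,-0.03,0.106],"spin":0},{"offset":[-0.01,-0.06,0.106],"spin":0}]' 0.6 10
python3 - <<'E'
from h import *
p=snap('top');hsv=cv2.cvtColor(p['pixels'],cv2.COLOR_RGB2HSV).astype(int);s=hsv[230:290,130:200]
p2=wrist('w2.png'); print(np.degrees(manip.read_state()['eef_rot']),manip.read_state()['joints'])
try: col(p2,65,140)
except Exception as e: print(e)
E
```

```text
clock: 6.02
eef_pos: [518.7, 316.9, 234.8]
eef_rot: [-3.14, -0.01, 1.652]
wrist_force: [1.1, -0.4, 0.9]
finger_gap: 56.4
[-179.61512062   -0.43350711   94.44525804] [0.48043818 0.40796985 1.31591064 0.00970262 1.42093271 0.40136428]
col [283 121  30  30 682] [298. 135.] [525.3 376.5 140. ]
```

View pics/w2.png

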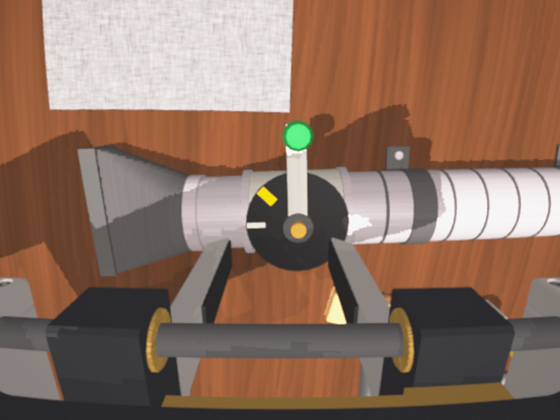

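The green lever (knob at (298,135), bolt at (298,230)) now covers the closed mark. Next I'll go to the blue knob.

```bash
python3 -m crank '[{"offset":[0,-0.035,0],"spin":0},{"offset":[0,-0.07,0],"spin":0},{"offset":[0,-0.105,0],"spin":0},{"offset":[0,-0.14,0],"spin":0},{"offset":[0,-0.175,0],"spin":0},{"offset":[0,-0.21,0],"spin":0},{"offset":[0,-0.245,0],"spin":0},{"offset":[0,-0.28,0],"spin":0}]' 0.6 10
python3 -m crank '[{"offset":[0,-0.035,0],"spin":0},{"offset":[0,-0.07,0],"spin":0},{"offset":[0,-0.105,0],"spin":0},{"offset":[0,-0.14,0],"spin":0},{"offset":[0,-0.175,0],"spin":0},{"offset":[0,-0.21,0],"spin":0},{"offset":[0,-0.245,0],"spin":0},{"offset":[0,-0.28,0],"spin":0}]' 0.6 10
python3 - <<'E'
from h import *
p2=wrist('w3.png'); print(np.degrees(manip.read_state()['eef_rot']),manip.read_state()['joints'])
col(p2,112,140)
E
```

```text
clock: 6.78
eef_pos: [517.1, 32.0, 231.1]
eef_rot: [-3.135, -0.007, 1.648]
wrist_force: [0.5, 0.5, 0.1]
finger_gap: 56.1
clock: 7.45
eef_pos: [517.0, -250.0, 230.8]
eef_rot: [-3.135, -0.007, 1.648]
wrist_force: [-0.8, 0.1, 0.2]
finger_gap: 56.2
[-179.5604975    -0.35559176   94.2283477 ] [-5.22597325e-01  3.46744328e-01  1.40139980e+00  8.38027446e-04
  1.40328091e+00 -5.96563507e-01]
col [281 150  29  31 699] [295. 166.] [ 525.1 -210.   140. ]
```

View pics/w3.png

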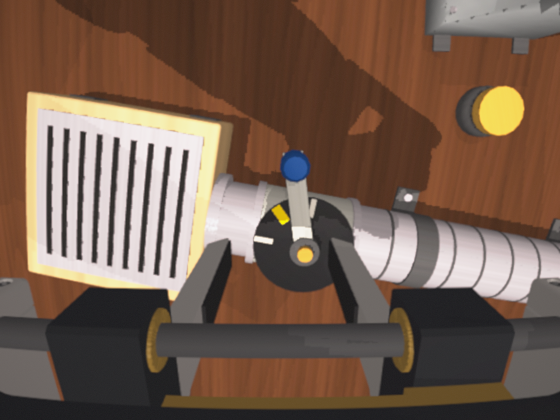

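```bash
python3 - <<'E'
from h import *
p=wrist(); Q={}
for n,uv,z in (('dial',(305,245),107),('bolt',(305,255),122),('yel',(280.5,214.5),107),('cl',(313,208),107),('op',(263.5,240),107),('knob',(295,166),140)): Q[n]=onplane(p,uv,z)[:2]; print(n,Q[n].round(1))
# duct axis from box top edges, z=88
a=onplane(p,(47,127),88);b=onplane(p,(29,268),88); d=a-b; print('box +y dir',np.degrees(np.arctan2(d[1],d[0])))
a=onplane(p,(29,95),88);b=onplane(p,(230,123),88); d=b-a; print('box x dir',np.degrees(np.arctan2(d[1],d[0])))
for c in ([540.3,-296.8],Q['dial']):
  print({k:np.degrees(np.arctan2(*(v-c)[::-1])).round(1) for k,v in Q.items()},np.linalg.norm(Q['knob']-c))
E
```

```text
dial [ 542.8 -295.9]
bolt [ 542.2 -300.1]
yel [ 516.7 -266.8]
cl [ 546.8 -258.1]
op [ 502.1 -293.8]
knob [ 524.9 -215.3]
box +y dir 75.77666815675254
box x dir -4.685292658254198
{'dial': np.float64(20.5), 'bolt': np.float64(-59.5), 'yel': np.float64(128.2), 'cl': np.float64(80.4), 'op': np.float64(175.5), 'knob': np.float64(100.7)} 82.96957485853066
{'dial': np.float64(0.0), 'bolt': np.float64(-97.9), 'yel': np.float64(132.0), 'cl': np.float64(83.9), 'op': np.float64(177.1), 'knob': np.float64(102.6)} 82.55573663444935
```

```bash
python3 -m crank '[{"offset":[0.004,0.022,0],"spin":4},{"offset":[0.008,0.044,0],"spin":7},{"offset":[0.008,0.044,0],"spin":7},{"offset":[0.008,0.044,0],"spin":7},{"offset":[0.008,0.044,0],"spin":7},{"offset":[0.008,0.044,0],"spin":7},{"offset":[0.008,0.044,0],"spin":7},{"offset":[0.008,0.044,0],"spin":7}]' 0.6 10
python3 - <<'E'
from h import *
p=wrist(); print(manip.read_state()['eef_pos']); col(p,112,140)
E
```

```text
clock: 8.22
eef_pos: [524.5, -208.5, 230.1]
eef_rot: [-3.134, -0.007, 1.765]
wrist_force: [-0.2, 0.3, 0.2]
finger_gap: 56.2
[ 524.54226388 -208.50878117  230.10750729]
col [267 198  29  33 721] [281. 214.] [ 524.9 -210.5  140. ]
```

```bash
python3 -m crank '[{"offset":[0.0005,-0.002,-0.02],"spin":0},{"offset":[0.0005,-0.002,-0.04],"spin":0},{"offset":[0.0005,-0.002,-0.06],"spin":0},{"offset":[0.0005,-0.002,-0.08],"spin":0},{"offset":[0.0005,-0.002,-0.095],"spin":0},{"offset":[0.0005,-0.002,-0.106],"spin":0},{"offset":[0.0005,-0.002,-0.106],"spin":0},{"offset":[0.0005,-0.002,-0.106],"spin":0}]' 0.6 10
python3 -m crank '[{"offset":[0,0,0],"spin":0},{"offset":[0,0,0],"spin":0},{"offset":[0,0,0],"spin":0},{"offset":[0,0,0],"spin":0},{"offset":[0,0,0],"spin":0},{"offset":[0,0,0],"spin":0},{"offset":[0,0,0],"spin":0},{"offset":[0,0,0],"spin":0}]' 0 10
```

```text
clock: 8.93
eef_pos: [525.1, -210.6, 124.3]
eef_rot: [-3.134, -0.007, 1.765]
wrist_force: [-0.3, 0.2, 0.6]
finger_gap: 56.6
clock: 9.6
eef_pos: [525.2, -210.7, 124.6]
eef_rot: [-3.134, -0.007, 1.765]
wrist_force: [-0.8, 0.1, 3.4]
finger_gap: 23.8
```

```bash
python3 -m crank '[{"offset":[-0.0046,-0.0011,0],"spin":3},{"offset":[-0.0103,-0.0028,0],"spin":7},{"offset":[-0.0158,-0.005,0],"spin":11},{"offset":[-0.0212,-0.0075,0],"spin":15},{"offset":[-0.0264,-0.0103,0],"spin":19},{"offset":[-0.0314,-0.0136,0],"spin":23},{"offset":[-0.0353,-0.0165,0],"spin":26},{"offset":[-0.0353,-0.0165,0],"spin":26}]' 0 10
python3 -m crank '[{"offset":[0,0,0],"spin":0},{"offset":[0,0,0],"spin":0},{"offset":[0,0,0],"spin":0},{"offset":[0,0,0.02],"spin":0},{"offset":[0,0,0.05],"spin":0},{"offset":[0,0,0.08],"spin":0},{"offset":[0,-0.02,0.106],"spin":0},{"offset":[0.02,-0.05,0.106],"spin":0}]' 0.6 10
python3 -m crank '[{"offset":[0,0,0],"spin":0},{"offset":[0,0,0],"spin":0},{"offset":[0,0,0],"spin":0},{"offset":[0,0,0],"spin":0},{"offset":[0,0,0],"spin":0},{"offset":[0,0,0],"spin":0},{"offset":[0,0,0],"spin":0},{"offset":[0,0,0],"spin":0}]'
python3 - <<'E'
from h import *
p=wrist('w4.png'); col(p,112,140)
E
```

```text
clock: 10.27
eef_pos: [489.7, -227.5, 124.6]
eef_rot: [-3.134, -0.007, 2.221]
wrist_force: [-0.2, -1.3, -0.4]
finger_gap: 23.8
clock: 10.93
eef_pos: [510.2, -277.5, 237.4]
eef_rot: [-3.137, 0.001, 2.222]
wrist_force: [0.5, -0.2, 1.6]
finger_gap: 56.3
clock: 11.6
eef_pos: [510.2, -277.2, 237.5]
eef_rot: [-3.137, 0.001, 2.222]
wrist_force: [-0.4, 1.1, 0.4]
finger_gap: 56.4
col [283 133  30  30 651] [298. 147.] [ 489.4 -226.5  140. ]
```

View pics/w4.png

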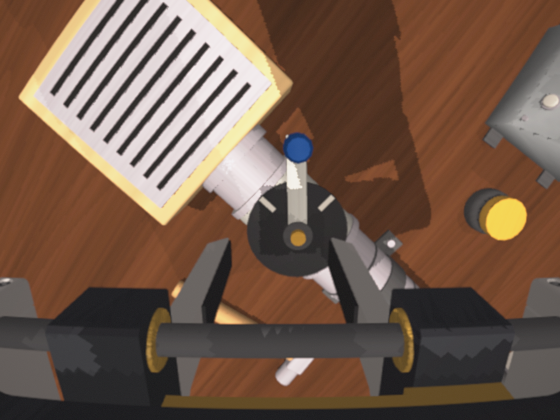

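The blue lever (knob (298,147), bolt (298,236)) covers the yellow mark, midway between the white marks at (267,204) and (326,202). On to the isolator.

```bash
python3 -m crank '[{"offset":[0,0.03,0],"spin":5},{"offset":[0,0.06,0],"spin":10},{"offset":[0.01,0.09,0],"spin":15},{"offset":[0.02,0.12,0],"spin":20},{"offset":[0.03,0.15,0],"spin":25},{"offset":[0.04,0.18,0],"spin":30},{"offset":[0.05,0.21,0],"spin":35},{"offset":[0.06,0.24,0],"spin":40}]' 0.6 10
python3 -m crank '[{"offset":[0.01,0.02,0],"spin":5},{"offset":[0.03,0.04,0],"spin":10},{"offset":[0.05,0.042,0],"spin":15},{"offset":[0.06,0.042,0],"spin":18.7},{"offset":[0.06,0.042,0],"spin":18.7},{"offset":[0.06,0.042,0],"spin":18.7},{"offset":[0.06,0.042,0],"spin":18.7},{"offset":[0.06,0.042,0],"spin":18.7}]' 0.45 10
python3 - <<'E'
from h import *
p=wrist('w5.png'); print(manip.read_state()['joints'])
for z in (118,): col(p,0,z)
E
```

```text
clock: 12.32
eef_pos: [570.4, -35.7, 237.6]
eef_rot: [-3.137, 0.002, 2.924]
wrist_force: [0.4, 0.0, 0.5]
finger_gap: 56.1
clock: 12.98
eef_pos: [629.9, 6.0, 237.9]
eef_rot: [-3.137, 0.002, -3.035]
wrist_force: [-0.9, -0.5, 0.1]
finger_gap: 41.9
[-0.04679772  0.46064564  1.22647336 -0.00418125  1.45186804 -1.72451967]
col [    53      0    458    320 108438] [277. 130.] [564.8  -3.7 118. ]
```

View pics/w5.png

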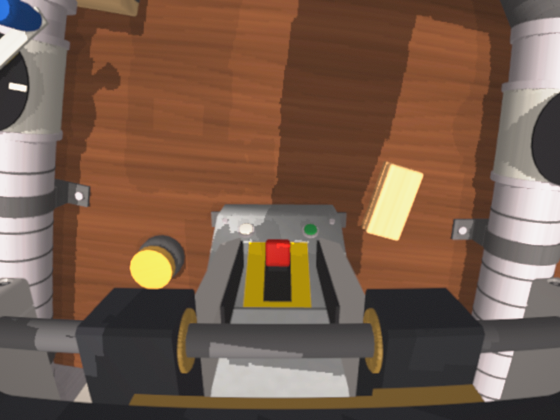

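The red lever shows at (278,252), on a flat yellow label with nothing beside it; the jaws are lined up with it. Computing its place.

```bash
python3 - <<'E'
from h import *
p=wrist(); print(manip.read_state()['eef_pos'])
h=cv2.cvtColor(p['pixels'],cv2.COLOR_RGB2HSV).astype(int)
m=(((h[...,0]<6)|(h[...,0]>174))&(h[...,1]>170)&(h[...,2]>60)); m[:200]=0;m[310:]=0;m[:,:220]=0;m[:,330:]=0
v,u=np.nonzero(m); print(u.min(),u.max(),v.min(),v.max(),len(u))
for r in range(v.min(),v.max()+1,3): print(r,u[v==r].min(),u[v==r].max(),p['pixels'][r,278])
for z in (112,118,124):
  print(z,[onplane(p,(a,b),z)[:2].round(1).tolist() for a,b in ((u.mean(),v.min()),(u.mean(),v.mean()),(u.mean(),v.max()))])
c=np.array([641.8,2.2]);R=lambda a,b:c+np.array([a*np.cos(.105)-b*np.sin(.105),a*np.sin(.105)+b*np.cos(.105)])
for a,b,z in ((25,0,124),(25,0,112),(51,0,124),(50,70,194),(50,-70,194)): print(a,b,z,proj(p,[*R(a,b),z]).round())
E
```

```text
[630.05283388   6.06201794 237.99864973]
266 289 240 265 611
240 268 287 [125  26  24]
243 266 288 [190  37  29]
246 266 289 [248  58  46]
249 266 288 [212  46  40]
252 266 289 [210  46  40]
255 266 289 [209  45  38]
258 266 289 [208  44  36]
261 266 289 [206  41  33]
264 266 289 [180  38  33]
112 [[669.4, 7.9], [682.8, 9.4], [696.1, 10.8]]
118 [[667.1, 7.8], [680.2, 9.2], [693.3, 10.5]]
124 [[664.9, 7.6], [677.7, 9.0], [690.5, 10.3]]
25 0 124 [274. 241.]
25 0 112 [274. 237.]
51 0 124 [274. 267.]
50 70 194 [364. 305.]
50 -70 194 [182. 304.]
```

```bash
python3 -m crank '[{"offset":[0.02,0.0023,0],"spin":0},{"offset":[0.043,0.0023,-0.02],"spin":0},{"offset":[0.043,0.0023,-0.045],"spin":0},{"offset":[0.043,0.0023,-0.07],"spin":0},{"offset":[0.043,0.0023,-0.09],"spin":0},{"offset":[0.043,0.0023,-0.105],"spin":0},{"offset":[0.043,0.0023,-0.118],"spin":0},{"offset":[0.043,0.0023,-0.128],"spin":0}]' 0.45 10
python3 -m crank '[{"offset":[0,0,0],"spin":0},{"offset":[0,0,0],"spin":0},{"offset":[0,0,0],"spin":0},{"offset":[0,0,0],"spin":0},{"offset":[0,0,0],"spin":0},{"offset":[0,0,0],"spin":0},{"offset":[0,0,0],"spin":0},{"offset":[0,0,0],"spin":0}]' 0 35
```

```text
clock: 13.75
eef_pos: [672.8, 8.2, 109.0]
eef_rot: [-3.137, 0.002, -3.034]
wrist_force: [-0.4, -0.4, -1.0]
finger_gap: 42.4
clock: 14.42
eef_pos: [673.2, 8.1, 110.2]
eef_rot: [-3.137, 0.003, -3.035]
wrist_force: [0.3, -1.6, 6.7]
finger_gap: 23.4
```

```bash
python3 -m crank '[{"offset":[0.0002,0,0.0044],"spin":0},{"offset":[0.0009,0,0.0087],"spin":0},{"offset":[0.002,0,0.013],"spin":0},{"offset":[0.0035,0,0.0171],"spin":0},{"offset":[0.0054,0.0005,0.0211],"spin":0},{"offset":[0.007,0.0007,0.025],"spin":0},{"offset":[0.008,0.0008,0.029],"spin":0},{"offset":[0.008,0.0008,0.029],"spin":0}]' 0 35
```

```text
clock: 15.08
eef_pos: [682.4, 9.0, 140.6]
eef_rot: [-3.136, 0.007, -3.034]
wrist_force: [4.4, 0.6, -8.4]
finger_gap: 23.4
```

```bash
python3 -m crank '[{"offset":[0,0,0],"spin":0},{"offset":[0,0,0],"spin":0},{"offset":[0,0,0],"spin":0},{"offset":[0,0,0],"spin":0},{"offset":[-0.02,0,0],"spin":0},{"offset":[-0.04,0,0],"spin":0},{"offset":[-0.06,0,0.03],"spin":0},{"offset":[-0.07,0,0.06],"spin":0}]' 0.45 10
python3 -m crank '[{"offset":[0,0,0.02],"spin":0},{"offset":[0,0,0.04],"spin":0},{"offset":[0,0,0.04],"spin":0},{"offset":[0,0,0.04],"spin":0},{"offset":[0,0,0.04],"spin":0},{"offset":[0,0,0.04],"spin":0},{"offset":[0,0,0.04],"spin":0},{"offset":[0,0,0.04],"spin":0}]'
python3 - <<'E'
from h import *
p=wrist('w6.png')
h=cv2.cvtColor(p['pixels'],cv2.COLOR_RGB2HSV).astype(int)
m=(((h[...,0]<6)|(h[...,0]>174))&(h[...,1]>170)&(h[...,2]>60)); m[:200]=0;m[350:]=0;m[:,:220]=0;m[:,330:]=0
v,u=np.nonzero(m); print(u.min(),u.max(),v.min(),v.max(),len(u))
d=np.array([np.cos(.105),np.sin(.105)]); pv=np.array([667.5,8])+50*d
for t in (0.02,.5,1.02):
  print(t,proj(p,[*(pv-50*np.cos(t)*d),116+50*np.sin(t)]).round())
E
```

```text
clock: 15.75
eef_pos: [610.2, 9.1, 200.2]
eef_rot: [-3.137, 0.003, -3.034]
wrist_force: [1.1, 0.3, 0.8]
finger_gap: 42.2
clock: 16.42
eef_pos: [610.0, 9.1, 239.3]
eef_rot: [-3.137, 0.002, -3.034]
wrist_force: [-0.9, 0.0, -0.4]
finger_gap: 42.2
259 284 295 309 372
0.02 [272. 258.]
0.5 [272. 274.]
1.02 [271. 302.]
```

View pics/w6.png

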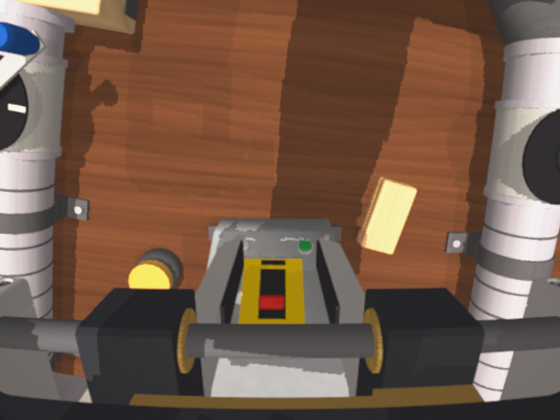

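The red end now shows at (272,302), exactly where ON is predicted (OFF would be 258). One last check of the dampers and bystanders, then I hand in.

```bash
python3 - <<'E'
from h import *
p=snap('top'); h=cv2.cvtColor(p['pixels'],cv2.COLOR_RGB2HSV).astype(int)
for n,hh,b in (('green',65,(140,215,200,290)),('blue',112,(310,230,350,275))):
    m=(abs(h[...,0]-hh)<18)&(h[...,1]>110); k=np.zeros(m.shape,bool);k[b[1]:b[3],b[0]:b[2]]=1
    v,u=np.nonzero(m&k); print(n,len(u),onplane(p,(u.mean(),v.mean()),145).round() if len(u) else 'hidden')
for o in ('glue','tin','sander','hammer'): print(o,[(np.round(x['location']).tolist(),round(x['conf'],2)) for x in manip.search_frame(p,o)[:1]])
print(manip.read_state()['wrist_force'])
manip.sign_off()
E
```

```text
green 0 hidden
blue 38 [ 487. -228.  145.]
glue [([807.0, 142.0, 71.0], 0.52)]
tin [([743.0, -144.0, 50.0], 0.73)]
sander [([636.0, 156.0, 28.0], 0.52)]
hammer [([624.0, -469.0, 27.0], 0.55)]
[-0.14351222 -0.24892788 -0.43331483]
the job is handed in; nothing more can be done
```

The job is handed in, with both dampers set and the isolator on. `sign_off` gives no verdict, so this rests on my own checks.

- **Nozzle damper (green):** I swung the knob until it hit the closed stop, feeling about 22 N there. The wrist picture afterwards showed the lever over the closed mark.
- **Sanding box damper (blue):** I swung the lever to the yellow mark. The wrist picture showed it covering the mark, midway between the two white ones, and the final top view still put the knob there.
- **Isolator (red):** I gripped the lever from above, lifted it past half-way and let go, and it snapped home. Its tip then showed at image row 302, exactly where ON should be; OFF would be row 258.

At hand-in the arm was clear of everything, with wrist force near zero, about 16.5 s after the start.

Two of the final checks were less clear:
- **Green knob not seen:** The last top-view check returned "hidden". My search window probably stopped short of the knob's new position, so its last confirmation is the earlier wrist picture.
- **Sanding block reading shifted:** The network placed it about 15 mm from its first reading. I never went near it and felt no contact, so this is most likely detection error or the arm partly hiding it, but I did not check further. The glue bottle, jar and hammer read within 3 mm of where they started.

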